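# Ready the tip-up frame stand and hold its hub upright

## Task

Get the tip-up stand ready for work on its hub: first put the round ballast weight flat into the round pocket of the stand's base and let go of it (leave the square weight where it lies), then flip the kickstand over its dead centre, towards the pocket, until it is fully down. Then take the sprung-back frame by its hub, raise it upright and keep holding it there: finish while still holding it, because the frame falls back when let go.

Things in the scene. Friction and masses are not known exactly. Their poses are not given: they have to be found in the camera images.
- stand: Fixed tip-up stand: aluminium base plate, top face 22 mm above the bench, from x = -155 to 115, y = -90 to 90 mm. Origin on the bench under the hinge axis; x points from the pocket to the back (where the frame leans at the start), y along the hinge (kickstand on +y), z up. Hinge axis along y, 40 mm up. Two rest posts, 12 mm square, 104 mm high, at x = 42, y = -38 and 38 mm.
- pocket (a point): Centre of the floor of the round ballast pocket in the base plate, at x = -110, y = -35 mm of the stand, 12 mm above the bench. Pocket 59 mm in diameter, 10 mm deep, open on top. Axes as the stand's.
- disc_grip (a point): Round steel ballast weight: disc 56 mm in diameter and 12 mm thick with a dark round knob on top, 22 mm in diameter and 28 mm high (40 mm high in all), about 0.28 kg, lying loose on the bench to the left or right of the stand. This point is on its axis, half-way up the knob, 27 mm above its underside; z up.
- square_grip (a point): Square steel weight, 50 x 50 x 12 mm with the same knob, about 0.29 kg, on the other side of the stand; it does not fit the pocket and is not needed. The point is half-way up its knob, 27 mm above its underside.
- frame (a joint): Angle of the frame stub about its hinge: 0 leaning back (0.38 rad, 22 degrees, from upright) on its stop, where a spring and its weight hold it; 0.38 upright; hard stop at 0.42. Raising it moves the hub towards the pocket side. About 3 to 6 N at the hub, across the frame, raises or holds it; when released it falls back. Frame: two upright aluminium strips 18 mm wide and 6 mm thick at y = -38 and +38 mm of the stand, 190 mm from hinge axis to hub axis.
- hub: Hub: black cylinder with steel end bands between the tops of the frame's two strips, 30 mm in diameter, 70 mm long, its axis along the stand's y, 190 mm from the hinge axis (216 mm above the bench at the start, 230 mm when upright). The strips end 12 mm beyond its axis. Origin at its centre, y along its axis. It turns on its axle in the frame's ends, a little stiffly, so it need not tilt with the frame while it is held and raised.
- frame_top (a point): Point of the frame on the hub's axis, midway between the strips (so at the hub's centre); its z axis points along the frame away from the hinge (vertical when the frame is upright), its y along the hub's axis.
- kick (a joint): Angle of the kickstand about its pivot on the frame: 0 folded up behind the frame, 2.6 fully down on its stop. It turns up over the top towards the pocket side. Its weight carries it over centre: with the frame leaning back, its dead centre (leg vertical, toe at the top) is at 0.68; before it, it drops back to 0, and beyond it, it drops on to 2.6 by itself. About 1 to 2 N at its toe moves it.
- pivot (a point): Pivot of the kickstand on the outside of the frame's +y strip, 65 mm from the hinge axis, 50 mm off the stand's middle; the pivot axis is along the stand's y.
- toe (a point): Middle of the kickstand's toe. The kickstand is a round steel bar 10 mm in diameter: a leg 112 mm long from the pivot, then a toe bent outwards (+y of the stand) for 60 mm, 10 mm in diameter (13 mm at its rubber end); this point is on the toe's axis, 40 mm out from the leg. At the start it is about 95 mm behind the hinge axis (+x of the stand) and 188 mm above the bench.
There are look-alikes about, which are no part of the job. Leave any orange or pink look-alike of the part that bears disc_grip alone.

How it is judged:
On the way, in this order (a step that is already met when the one before it is completed fails the run):
1. the round weight lies flat in the pocket, let go (horizontal distance between disc_grip and pocket below 0.005 m and z of disc_grip in the frame of pocket below 0.031 m and angle between disc_grip's own z axis and vertical below 0.06 rad and contact force between the fingers and disc below 0.1 N), for 0.2 s.
2. the kickstand is fully down (horizontal distance between disc_grip and pocket below 0.005 m and z of disc_grip in the frame of pocket below 0.031 m and angle between disc_grip's own z axis and vertical below 0.06 rad and value of joint kick above 2.4 rad), for 0.2 s.
3. the frame is upright, held at its hub by the fingers (all of step 2 and angle between frame_top's own z axis and vertical below 0.07 rad and contact force between the fingers and hub above 1 N), for 0.3 s.
At the end, for the whole second after the job is handed in: Round weight flat in the pocket (within 5 mm of its centre, at most 4 mm above the floor) and not touched by the fingers; kickstand at 2.4 rad or more; frame within 0.07 rad (4 degrees) of upright and still, with the fingers pressing on the hub by more than 1 N (all of step 3 and contact force between the fingers and disc below 0.1 N and velocity of joint frame between -0.1 and 0.1 rad/s); the arm keeps its last pose, push and grip.
It fails at once if the square weight is displaced by more than 30 mm (distance of square_grip from where it was at the start of the episode above 0.03 m).
It also fails if it takes over 72 s, if anything falls off the work surface, if the arm or the gripper's body presses on something with over 40 N, if the wrist force passes 120 N, or if a joint passes its speed limit or range.

## Robot

A 6-joint arm with a two-finger parallel gripper is mounted at the origin on the work surface. World frame = base frame: x ahead of the robot, y to its left, z up, the work surface at z = 0. Lengths are in m, angles in rad, forces in N, time in s.
With the tool pointing down it reaches from about 0.35 to 0.975 m from the base axis. Payload 4.9 kg.
Tool frame: the origin (TCP) lies midway between the tips of the shut fingers; the grasp point (between the pads) lies 19 mm behind it (manip.grip_point_offset is the distance from the TCP to the grasp point, in m); z points along the fingers, y is the direction in which the jaws open and shut (so a half turn about z gives the same grasp; the last joint's range is limited). The gripper opens to 85 mm and grips with 20 to 120 N. Pads are 22 mm wide; open, the fingers measure 114 mm over their backs; the gripper's body (76 mm by 85 mm) begins 54 mm behind the grasp point. The pads swing forward as they close: fully open they stand 13 mm farther back than shut.
Start: joints at [1.08, 0.053, 1.613, -0, 1.476, -0.119], TCP at [0.227, 0.582, 0.231] pointing down, gripper open.
Joint ranges: [-3.01, 3.01], [-1.01, 2.22], [0.06, 2.58], [-1.02, 4.17], [0.09, 2.62], [-3.14, 3.14]. Speed limits (rad/s): [2.57, 2.57, 3.14, 3.14, 3.14, 3.14].

## Interface

Orientations are given as a rotation vector (axis times angle).
In Python, from rig import manip, optics, job gives the robot as it stands.
- The arm moves only by the tool servo_tool, never from a script. Its argument "plan" is text: rows parted by semicolons, each of 7 numbers parted by spaces: the shift along the world's x, y, z in m, then the turn, a rotation vector about the world's x, y, z in degrees, then the finger opening in m, from 0 to 0.0854. A call has exactly 10 rows; each row shifts and turns the commanded pose from where the row before left it; what a row does not reach is not made up. A row lasts 1/8 s, in which the tool goes at most 62.5 mm and 10.7 degrees, less where a joint would pass 70% of its speed; a pose out of reach is approached as far as the arm can. A call is refused whole if a number of a shift passes 0.0625 or a number of a turn 10.7, either way. A call with a gripper value outside its range is refused whole. The fingers move at their own pace and stop on an object; "squeeze" is the grip in N (left out, the last holds). Time passes only in rows, so rows that do not move let the fingers close, or fill a call up. It gives the time, the measured TCP pose, the force and the opening at its end, in the units of the state.
- manip.sense(): the state, without advancing time (a new reading comes with each control period).
- optics.camera(name): name is "side" or "top" or "wrist"; returns the picture (384x512x3 uint8, red, green, blue); there is no depth.
- optics.camera_params(name): a dict with "intrinsics" (3x3 intrinsics, pixels), "rvec" (rotation vector, rad) and "tvec" (3), from world to camera coordinates, as OpenCV has them. Camera axes: x right, y down, z forward; pixel columns grow to the right and rows downward; lengths in m; the calibration is good to about 2 mm. A picture is of the moment at which its call begins: read the wrist's pose just before it. camera_params takes no time and is no camera call; for the wrist camera it gives the pose at the moment of the call.
- job.finish_job(): hands the job in, once; it reports no verdict.
The state is a dict: "t": time; "qpos": joint angles; "joint_velocities": joint speeds; "effort": joint torques, N m; "tool_pos": TCP position; "tool_rot": TCP orientation; "contact_force": force on the tool from outside, world axes, zero at the start; "wrist_torque": the same for the moment, N m; "finger_gap": finger opening in m.
Only numpy, scipy, OpenCV 4.12 (cv2) and the standard library are available. Lean on these libraries where they do the work, as an engineer would, in place of code of your own. Each camera call takes 0.05 s, during which the arm holds its last target.

## Working session

There is one attempt and no reset: what is moved stays moved. The work goes in short steps, Python scripts to look and compute and a tool call to move; the robot and the scene stay as the last step left them, time stands still between calls to the robot, and variables do not carry over. Pictures are saved under pics/ and viewed, and the job is handed in when it is done.

Besides the shell and the picture viewer there is one more tool, called after ">>>" in YAML: its name, and indented under it one key for each argument. servo_tool: Moves the arm, as the interface text tells. Its arguments: {"type":"object","properties":{"plan":{"type":"string"},"squeeze":{"type":"number"}},"required":["plan"]}

```bash
ls; mkdir -p pics; python3 - <<'E'
from rig import manip, optics, job
import cv2,numpy as np
s=manip.sense(); print(s['t'],s['tool_pos'],s['tool_rot'],manip.grip_point_offset)
for n in ['side','top','wrist']:
    p=optics.camera_params(n); print(n,p)
    im=optics.camera(n); cv2.imwrite(f'pics/{n}0.png',im[:,:,::-1])
E
```

```text
pics
0.0 [0.22679985 0.58174355 0.23008407] [-5.80593283e-01 -3.08686526e+00  3.02130206e-03] 0.0187
side {'intrinsics': array([[458.15828132,   0.        , 249.38376343],
       [  0.        , 458.15828132, 187.30770257],
       [  0.        ,   0.        ,   1.        ]]), 'rvec': array([ 0.12269489, -2.90579066,  1.12614949]), 'tvec': array([0.53572954, 0.13426108, 1.49739942])}
top {'intrinsics': array([[494.21167983,   0.        , 251.96121886],
       [  0.        , 494.21167983, 179.96956974],
       [  0.        ,   0.        ,   1.        ]]), 'rvec': array([ 2.16188862, -2.11564355,  0.14019318]), 'tvec': array([0.03088137, 0.58800422, 1.47472146])}
wrist {'intrinsics': array([[338.60457402,   0.        , 257.82061903],
       [  0.        , 338.60457402, 190.83167699],
       [  0.        ,   0.        ,   1.        ]]), 'rvec': array([-2.39751835, -1.64037112, -0.22568893]), 'tvec': array([-0.62388672, -0.0360661 ,  0.37998211])}
```

View pics/side0.png

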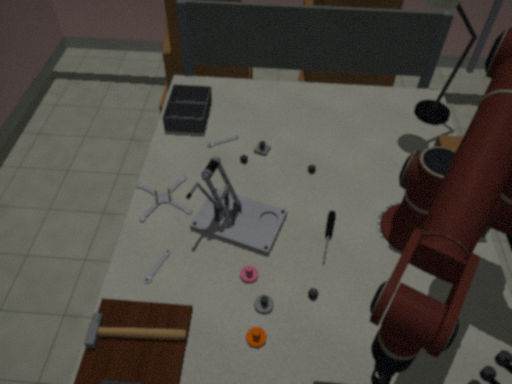

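View pics/top0.png

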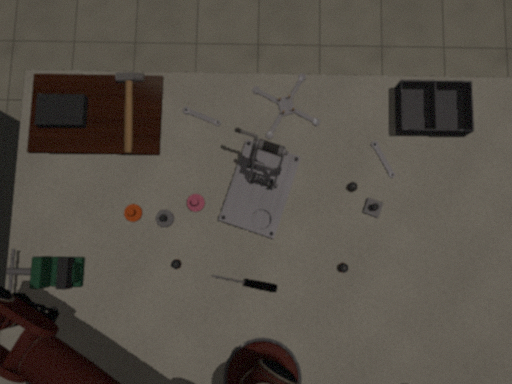

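View pics/wrist0.png

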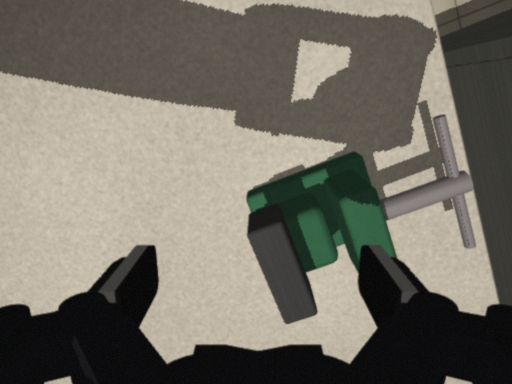

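The round-weight candidates in the top view are the grey disc (165,218), the orange one (133,213), the pink one (195,203), and the small dark pucks (176,264), (342,267) and (352,187). The square weight is at (373,208). The grey disc matches the description, so I'll check it in a crop and measure.

```bash
cat > h.py <<'E'
import cv2,numpy as np
from rig import manip, optics, job
def cam(n):
    p=optics.camera_params(n); R=cv2.Rodrigues(p['rvec'])[0]; return p['intrinsics'],R,np.array(p['tvec']).ravel()
def ray(n,px,z,c=None):
    K,R,t=c or cam(n); C=-R.T@t; d=R.T@np.linalg.inv(K)@np.array([px[0],px[1],1.]); return C+d*(z-C[2])/d[2]
def proj(n,P,c=None):
    K,R,t=c or cam(n); q=K@(R@np.array(P).reshape(-1,3).T+t[:,None]); return (q[:2]/q[2]).T
def tri(a,b):
    A=[];B=[]
    for n,px in (a,b):
        K,R,t=cam(n); P=K@np.c_[R,t]; A.append(P)
    X=cv2.triangulatePoints(A[0],A[1],np.array(a[1],float),np.array(b[1],float)); return (X[:3]/X[3]).ravel()
def crop(im,x0,y0,x1,y1,f,name):
    c=cv2.resize(im[y0:y1,x0:x1],None,fx=f,fy=f,interpolation=cv2.INTER_CUBIC); c=np.clip(c.astype(float)*1.6,0,255).astype(np.uint8); cv2.imwrite(name,c)
E
python3 - <<'E'
from h import *
t=cv2.imread('pics/top0.png'); s=cv2.imread('pics/side0.png')
crop(t,210,120,310,245,4.8,'pics/t1.png'); crop(t,120,180,220,240,8,'pics/t2.png'); crop(s,180,145,300,255,5,'pics/s1.png')
E
```

```text
(no output)
```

View pics/t1.png

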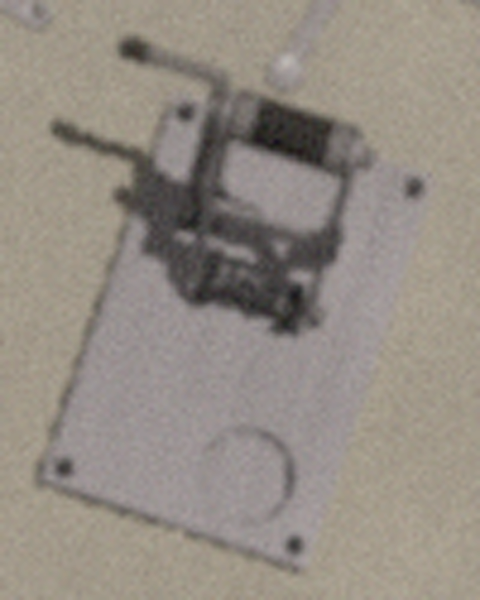

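View pics/t2.png

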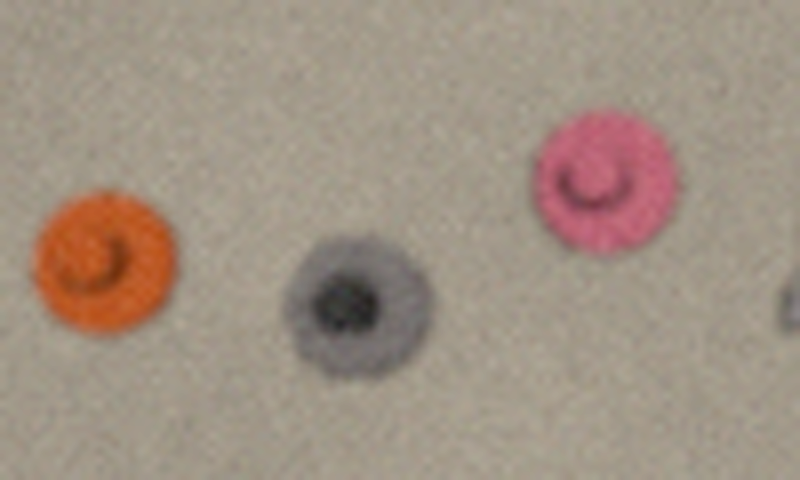

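View pics/s1.png

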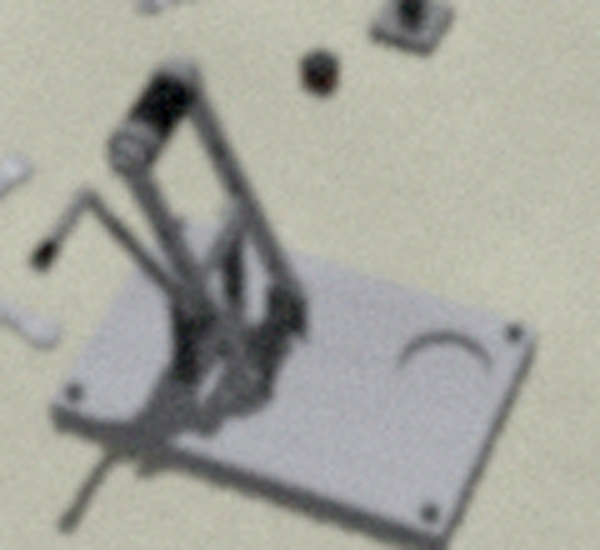

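```bash
python3 - <<'E'
from h import *
T=lambda p:(210+p[0]/4.8-.4,120+p[1]/4.8-.4)
b=[ray('top',T(p),.022) for p in [(186,112),(413,188),(64,468),(294,545)]]  # back+y, back-y, front+y, front-y
b=np.array(b)[:,:2]; print(b.round(4)); c=b.mean(0)
ex=(b[0]+b[1]-b[2]-b[3])/2; ey=(b[0]+b[2]-b[1]-b[3])/2
print('len',np.linalg.norm(ex),np.linalg.norm(ey),np.degrees(np.arctan2(ex[1],ex[0])),np.degrees(np.arctan2(-ey[0],ey[1])))
S=lambda p:(180+p[0]/5-.4,145+p[1]/5-.4)
bs=np.array([ray('side',S(p),.022) for p in [(74,393),(-99,0),(430,513),(515,333)]])[:,:2];print(bs.round(4))
th=np.arctan2(ex[1],ex[0])
R=np.array([[np.cos(th),-np.sin(th)],[np.sin(th),np.cos(th)]])
o=c-R@[-.02,0]; print('origin',o,'pocket',o+R@[-.11,-.035], 'pocket meas',ray('top',T((250,475)),.022))
dc=(120+360/8-.45,180+307/8-.45); print('disc',ray('top',dc,.010),'knob top',ray('top',(120+345/8-.45,180+302/8-.45),.04))
print('hub',o+R@[.071,0],tri(('top',T((293,130))),('side',S((157,107)))))
print('toe',tri(('top',T((165,56))),('side',S((58,232)))),o+R@[.095,.096])
print('square',ray('top',(373,208),.01))
E
```

```text
[[ 0.7079  0.058 ]
 [ 0.6602 -0.0913]
 [ 0.4728  0.1308]
 [ 0.4268 -0.0177]]
len 0.24543720000879726 0.15605599562110872 -17.358233599781116 -17.467100854051765
[[ 0.7109  0.0578]
 [ 0.9014 -0.3014]
 [ 0.4766  0.1314]
 [ 0.429  -0.0171]]
origin [0.5860285  0.01399222] pocket [0.47059604 0.01340415] pocket meas [0.47087979 0.01129917 0.022     ]
disc [0.46711365 0.31337901 0.01      ] knob top [0.46693841 0.31344574 0.04      ]
hub [ 0.65379503 -0.00719028] [ 0.65453927 -0.00833548  0.22147877]
toe [0.70467248 0.06681154 0.18790388] [0.70534315 0.07727741]
square [ 0.51192144 -0.33340451  0.01      ]
```

```bash
python3 - <<'E'
from h import *
s=manip.sense(); R=cv2.Rodrigues(np.array(s['tool_rot']))[0]; print(R.round(3),s['finger_gap'],s['tool_pos'])
print('tool y yaw',np.degrees(np.arctan2(R[1,1],R[0,1])))
K,Rc,t=cam('wrist'); C=-Rc.T@t; print('cam in tool',R.T@(C-s['tool_pos']), (R.T@Rc.T).round(3))
E
```

```text
[[-0.932  0.363 -0.001]
 [ 0.363  0.932 -0.001]
 [ 0.    -0.002 -1.   ]] 0.08566148083500666 [0.22680846 0.5818712  0.23034251]
tool y yaw 68.69830274756102
cam in tool [ 0.06913684 -0.00036642 -0.14442293] [[ 0.001 -0.962 -0.272]
 [ 1.     0.001  0.001]
 [-0.    -0.272  0.962]]
```

>>> servo_tool:
  plan: "0.024 -0.027 -0.007 0 0 -8.6 0.085; 0.024 -0.027 -0.007 0 0 -8.6 0.085; 0.024 -0.027 -0.007 0 0 -8.6 0.085; 0.024 -0.027 -0.007 0 0 -8.6 0.085; 0.024 -0.027 -0.007 0 0 -8.6 0.085; 0.024 -0.027 -0.007 0 0 -8.6 0.085; 0.024 -0.027 -0.007 0 0 -8.6 0.085; 0.024 -0.027 -0.007 0 0 -8.6 0.085; 0.024 -0.027 -0.007 0 0 -8.6 0.085; 0.024 -0.026 -0.007 0 0 -8.6 0.085"

```text
t: 1.4
tool_pos: [0.4675, 0.3122, 0.1607]
tool_rot: [-2.535, -1.856, 0.001]
contact_force: [0.7, -0.7, 0.1]
finger_gap: 0.0849
```

```bash
cat > w.py <<'E'
from h import *
import sys
s=manip.sense(); R=cv2.Rodrigues(np.array(s['tool_rot']))[0]; print(s['t'],s['tool_pos'].round(4),'yaw',np.degrees(np.arctan2(R[1,1],R[0,1])).round(2),'tilt',R[:,2].round(3),s['finger_gap'],s['contact_force'].round(2))
c=cam('wrist'); np.savez('w.npz',*c)
im=optics.camera('wrist'); cv2.imwrite('pics/'+sys.argv[1]+'.png',np.clip(im[:,:,::-1].astype(float)*1.4,0,255).astype(np.uint8))
E
python3 w.py w1
```

```text
1.4 [0.4675 0.3122 0.1607] yaw -17.59 tilt [-0. -0. -1.] 0.08486231349595247 [ 0.67 -0.68  0.06]
```

View pics/w1.png

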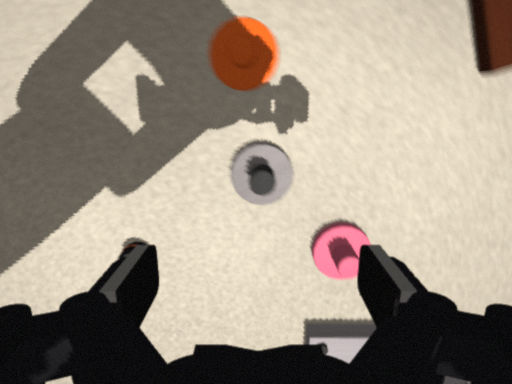

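```bash
python3 - <<'E'
from h import *
im=cv2.imread('pics/w1.png'); cv2.imwrite('pics/w1c.png',cv2.resize(im[120:220,200:330],None,fx=5,fy=5,interpolation=cv2.INTER_CUBIC))
E
```

```text
(no output)
```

View pics/w1c.png

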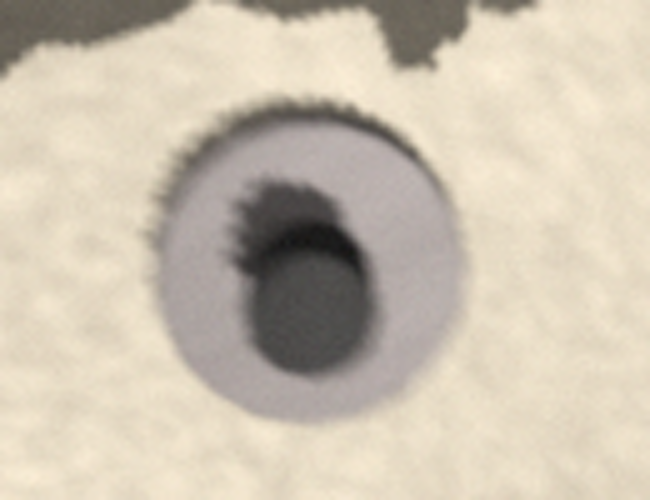

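```bash
python3 - <<'E'
from h import *
z=np.load('w.npz'); c=(z['arr_0'],z['arr_1'],z['arr_2'])
f=lambda p:(200+p[0]/5-.4,120+p[1]/5-.4)
print(ray('w',f((314,271)),.012,c),ray('w',f((310,312)),.040,c))
a,b=ray('w',f((163,271)),.012,c),ray('w',f((465,271)),.012,c);print(np.linalg.norm(a-b))
E
```

```text
[0.47166842 0.31246082 0.012     ] [0.47061941 0.31241374 0.04      ]
0.05358476721878718
```

>>> servo_tool:
  plan: "0.0025 0 -0.03 0 0 0 0.05; 0 0.0005 -0.03 0 0 0 0.05; 0 0 -0.03 0 0 0 0.05; 0 0 -0.025 0 0 0 0.05; 0 0 -0.02 0 0 0 0.05; 0 0 -0.0085 0 0 0 0.05; 0 0 0 0 0 0 0.012; 0 0 0 0 0 0 0.012; 0 0 0 0 0 0 0.012; 0 0 0 0 0 0 0.012"
  squeeze: 40

```text
t: 2.7
tool_pos: [0.4702, 0.3142, 0.0188]
tool_rot: [2.53, 1.862, 0.003]
contact_force: [0.3, 0.3, 1.4]
finger_gap: 0.0205
```

```bash
python3 w.py w2
```

```text
2.7 [0.4702 0.3142 0.0188] yaw -17.3 tilt [ 0.002  0.001 -1.   ] 0.0204949312376621 [0.32 0.29 1.38]
```

View pics/w2.png

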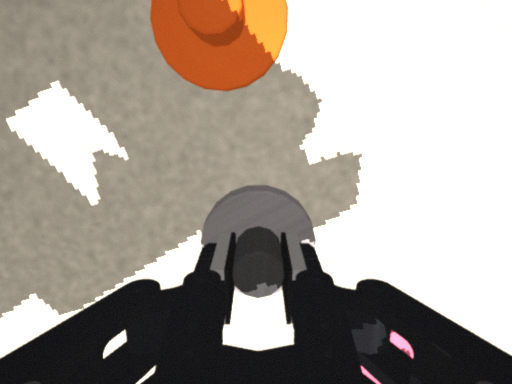

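>>> servo_tool:
  plan: "0 0 0.015 0 0 0 0.012; 0 0 0.03 0 0 0 0.012; 0 0 0.03 0 0 0 0.012; 0 -0.015 0.025 0 0 0 0.012; -0.002 -0.03 0 0 0 0 0.012; -0.002 -0.04 0 0 0 0 0.012; -0.002 -0.04 0 0 0 0 0.012; -0.002 -0.04 0 0 0 0 0.012; -0.002 -0.04 0 0 0 0 0.012; -0.002 -0.04 0 0 0 0 0.012"

```text
t: 4.0
tool_pos: [0.457, 0.0675, 0.1182]
tool_rot: [2.53, 1.862, 0.0]
contact_force: [-0.1, -0.8, -2.3]
finger_gap: 0.0203
```

>>> servo_tool:
  plan: "-0.002 -0.04 0 0 0 0 0.012; -0.002 -0.04 0 0 0 0 0.012; -0.002 -0.03 0 0 0 0 0.012; -0.002 -0.014 0 0 0 0 0.012; 0 0 0 0 0 0 0.012; 0 0 0 0 0 0 0.012; 0 0 0 0 0 0 0.012; 0 0 0 0 0 0 0.012; 0 0 0 0 0 0 0.012; 0 0 0 0 0 0 0.012"

```text
t: 5.25
tool_pos: [0.4496, -0.0551, 0.1178]
tool_rot: [-2.53, -1.862, 0.0]
contact_force: [0.7, 0.3, -2.4]
finger_gap: 0.0205
```

```bash
python3 w.py w3
```

```text
5.25 [ 0.4496 -0.0551  0.1178] yaw -17.29 tilt [-0.  0. -1.] 0.020546335644901655 [ 0.7   0.32 -2.44]
```

View pics/w3.png

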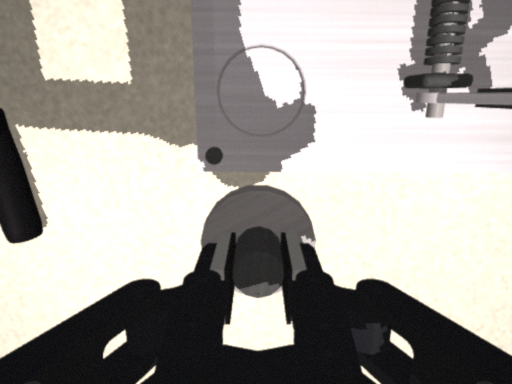

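```bash
python3 - <<'E'
from h import *
im=cv2.imread('pics/w3.png')
cv2.imwrite('pics/w3a.png',cv2.resize(im[30:150,200:330],None,fx=5,fy=5,interpolation=cv2.INTER_CUBIC))
g=np.clip(im[170:310,190:330].astype(float)*1.8,0,255).astype(np.uint8)
cv2.imwrite('pics/w3b.png',cv2.resize(g,None,fx=4.25,fy=4.25,interpolation=cv2.INTER_CUBIC))
E
```

```text
(no output)
```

View pics/w3a.png

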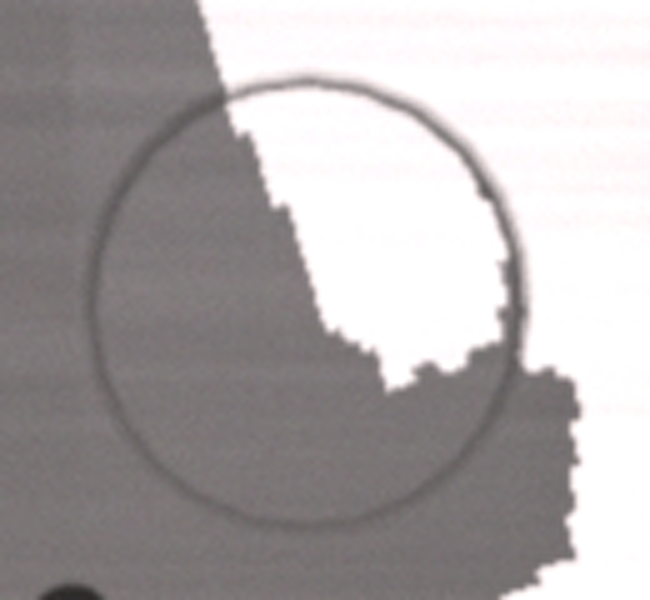

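View pics/w3b.png

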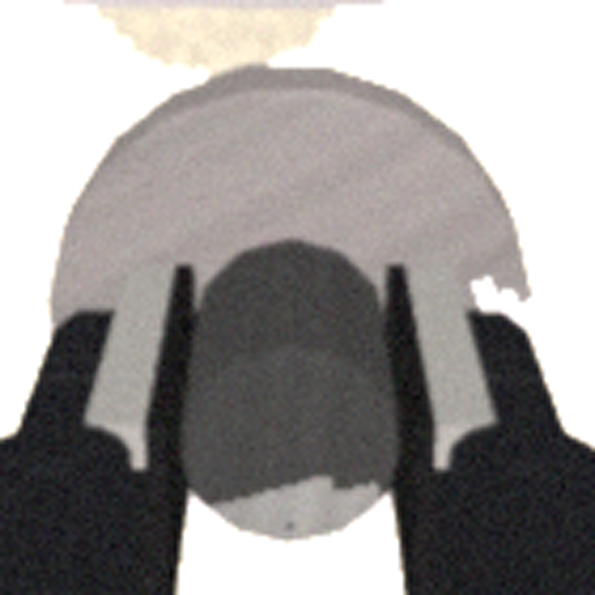

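```bash
python3 - <<'E'
from h import *
z=np.load('w.npz'); c=(z['arr_0'],z['arr_1'],z['arr_2'])
f=lambda p:(200+p[0]/5-.4,30+p[1]/5-.4)
P=np.array([ray('w',f(p),.022,c) for p in [(87,300),(527,305),(308,73),(310,531)]]);print(P.round(4),np.linalg.norm(P[0]-P[1]),np.linalg.norm(P[2]-P[3]))
g=lambda p:(190+p[0]/4.25-.4,170+p[1]/4.25-.4)
tcp=np.array([.4496,-.0551,.1178]); zu=.1178-.0188
for p,zz in [((291,443),.04),((180,443),.04),((402,443),.04),((291,347),.04),((291,540),.04),((295,88),.012)]:
    q=ray('w',g(p),zu+zz,c); print(p,q.round(4)-tcp.round(4))
yd=np.array([np.sin(np.radians(17.3)),np.cos(np.radians(17.3)),0])
print('pocket',(P[0]+P[1])/2,(P[2]+P[3])/2,'disc front edge-> centre',ray('w',g((295,88)),zu+.012,c)-yd*.028)
print(proj('w',tcp,c))
E
```

```text
[[ 0.4444  0.0223  0.022 ]
 [ 0.5013  0.0039  0.022 ]
 [ 0.4815  0.0407  0.022 ]
 [ 0.4642 -0.0166  0.022 ]] 0.059850553399547424 0.05978005954154984
(291, 443) [-0.0003 -0.0011  0.0212]
(180, 443) [-0.0105  0.0021  0.0212]
(402, 443) [ 0.0098 -0.0042  0.0212]
(291, 347) [0.0026 0.0085 0.0212]
(291, 540) [-0.0035 -0.0112  0.0212]
(295, 88) [ 0.0082  0.0249 -0.0068]
pocket [0.47286527 0.01308636 0.022     ] [0.47283013 0.0120616  0.022     ] disc front edge-> centre [ 0.44947428 -0.0568946   0.111     ]
[[258.04953619 248.51913879]]
```

>>> servo_tool:
  plan: "0.003 0.008 0 0 0 0 0.012; 0.005 0.015 0 0 0 0 0.012; 0.006 0.019 0 0 0 0 0.012; 0.005 0.015 -0.01 0 0 0 0.012; 0.0034 0.01 -0.015 0 0 0 0.012; 0.001 0.002 -0.02 0 0 0 0.012; 0 0 -0.018 0 0 0 0.012; 0 0 -0.01 0 0 0 0.012; 0 0 0 0 0 0 0.012; 0 0 0 0 0 0 0.012"

```text
t: 6.55
tool_pos: [0.4736, 0.0135, 0.0454]
tool_rot: [2.53, 1.861, 0.001]
contact_force: [0.0, -0.5, -2.7]
finger_gap: 0.0204
```

```bash
python3 w.py w4
```

```text
6.55 [0.4736 0.0135 0.0454] yaw -17.32 tilt [ 0.001 -0.    -1.   ] 0.02044661031574712 [ 0.02 -0.48 -2.68]
```

View pics/w4.png

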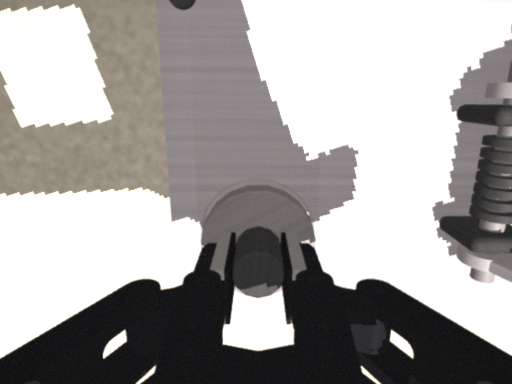

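Looks aligned: the pocket rim shows evenly around the disc's edge at about (258,182). Lowering with a force check.

>>> servo_tool:
  plan: "-0.0005 0.0004 -0.003 0 0 0 0.012; 0 0 -0.003 0 0 0 0.012; 0 0 -0.003 0 0 0 0.012; 0 0 -0.002 0 0 0 0.012; 0 0 0 0 0 0 0.012; 0 0 0 0 0 0 0.012; 0 0 0 0 0 0 0.012; 0 0 0 0 0 0 0.012; 0 0 0 0 0 0 0.012; 0 0 0 0 0 0 0.012"

```text
t: 7.85
tool_pos: [0.4724, 0.0142, 0.0338]
tool_rot: [-2.53, -1.862, 0.0]
contact_force: [0.4, 0.3, -1.9]
finger_gap: 0.0203
```

```bash
python3 w.py w5; python3 -c "
import cv2
im=cv2.imread('pics/w5.png');cv2.imwrite('pics/w5c.png',cv2.resize(im[160:310,180:340],None,fx=4,fy=4,interpolation=2))"
```

```text
7.85 [0.4724 0.0142 0.0338] yaw -17.3 tilt [-0. -0. -1.] 0.020260421444473434 [ 0.36  0.29 -1.93]
```

View pics/w5c.png

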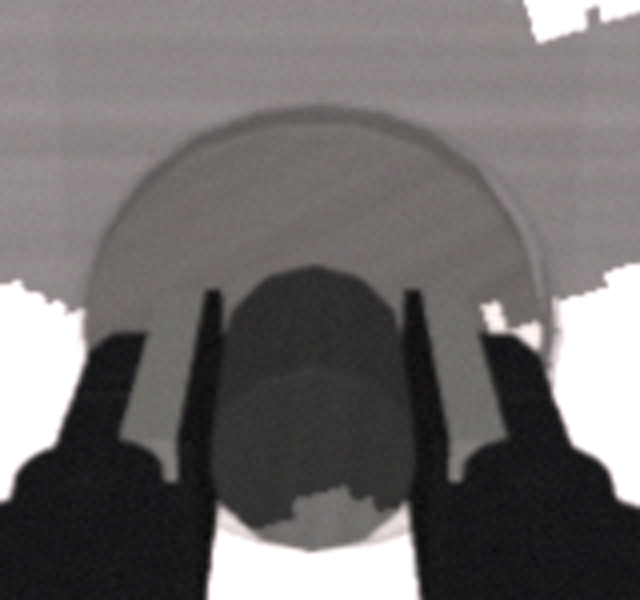

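>>> servo_tool:
  plan: "0.0002 0 -0.0015 0 0 0 0.012; 0 0 -0.001 0 0 0 0.012; 0 0 0 0 0 0 0.012; 0 0 0 0 0 0 0.012; 0 0 0 0 0 0 0.04; 0 0 0 0 0 0 0.04; 0 0 0 0 0 0 0.04; 0 0 0.01 0 0 0 0.04; 0 0 0.03 0 0 0 0.04; 0 0 0.03 0 0 0 0.04"

```text
t: 9.15
tool_pos: [0.4726, 0.0142, 0.1026]
tool_rot: [2.53, 1.862, 0.0]
contact_force: [0.0, -0.7, -0.0]
finger_gap: 0.04
```

```bash
python3 w.py w6
```

```text
9.15 [0.4726 0.0142 0.1026] yaw -17.3 tilt [ 0.  0. -1.] 0.040031123004451094 [ 0.04 -0.66 -0.05]
```

View pics/w6.png

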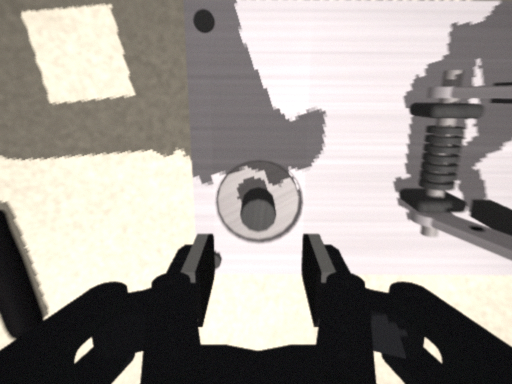

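The weight is seated: disc and rim are concentric at (258,200) and the grip is released. Next I'll go behind the toe with the fingers shut.

>>> servo_tool:
  plan: "0 0 0.045 0 0 0 0.02; 0 0 0.052 0 0 0 0.0; 0 0.008 0.055 0 0 0 0.0; 0.015 0.01 0.046 0 0 0 0.0; 0.04 0.01 0 0 0 0 0.0; 0.05 0.01 0 0 0 0 0.0; 0.055 0.01 0 0 0 0 0.0; 0.055 0 0 0 0 0 0.0; 0.045 0 0 0 0 0 0.0; 0.018 0 0 0 0 0 0.0"

```text
t: 10.45
tool_pos: [0.7524, 0.0621, 0.2983]
tool_rot: [-2.53, -1.862, 0.001]
contact_force: [-1.0, -0.1, -0.3]
finger_gap: -0.0
```

```bash
python3 w.py w7
```

```text
10.45 [0.7524 0.0621 0.2983] yaw -17.31 tilt [-0.001 -0.    -1.   ] -2.8006935538045516e-05 [-1.02 -0.06 -0.32]
```

View pics/w7.png

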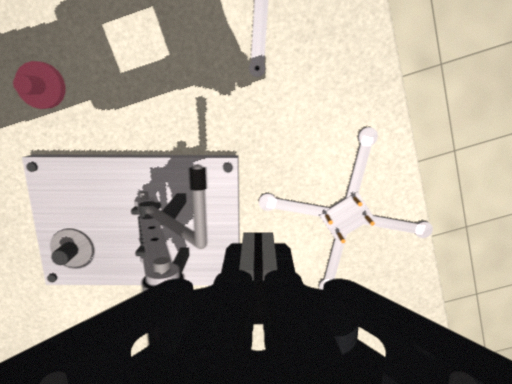

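```bash
python3 - <<'E'
from h import *
z=np.load('w.npz'); c=(z['arr_0'],z['arr_1'],z['arr_2'])
th=np.radians(-17.4);R=np.array([[np.cos(th),-np.sin(th)],[np.sin(th),np.cos(th)]]);o=np.array([.588,.0135])
for p in [(198,180),(201,240)]:
    q=ray('w',p,.188,c); print(q, R.T@(q[:2]-o))
s=manip.sense();print(R.T@(s['tool_pos'][:2]-o))
E
```

```text
[0.7095641  0.08103573 0.188     ] [0.09580543 0.10079794]
[0.69463321 0.0329017  0.188     ] [0.09595181 0.05040156]
[0.14316722 0.0955927 ]
```

>>> servo_tool:
  plan: "0 0 -0.02 0 0 0 0.0; 0 0 -0.035 0 0 0 0.0; 0 0 -0.035 0 0 0 0.0; 0 0 -0.03 0 0 0 0.0; 0 0 -0.013 0 0 0 0.0; -0.01 0.003 0 0 0 0 0.0; -0.012 0.004 0 0 0 0 0.0; -0.012 0.004 0 0 0 0 0.0; -0.012 0.004 0 0 0 0 0.0; -0.012 0.004 0 0 0 0 0.0"

```text
t: 11.75
tool_pos: [0.6949, 0.0809, 0.171]
tool_rot: [2.525, 1.858, 0.011]
contact_force: [7.5, -2.8, 16.7]
finger_gap: -0.0002
```

```bash
python3 w.py w8
```

```text
11.75 [0.6949 0.0809 0.171 ] yaw -17.31 tilt [ 0.01  -0.001 -1.   ] -0.00015562071373422128 [ 7.5  -2.77 16.72]
```

View pics/w8.png

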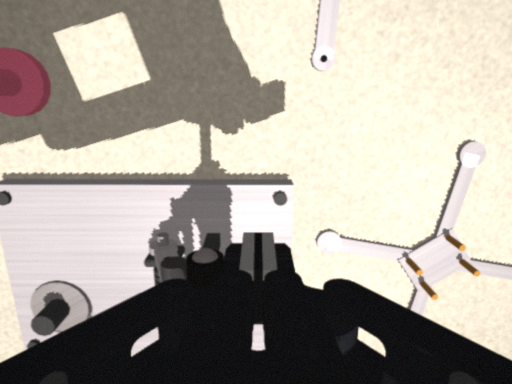

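Pressing at the finger knuckles pushes the toe down (16.7 N upward on the tool). I'll back off and straddle the toe between the open pads instead.

>>> servo_tool:
  plan: "0.015 -0.005 0 0 0 0 0.0; 0.02 -0.007 0 0 0 0 0.0; 0.021 -0.006 0 0 0 0 0.0; 0 0 0.03 0 0 0 0.045; 0 0 0.04 0 0 0 0.045; 0 0 0.015 0 0 0 0.045; -0.015 0.004 0 0 0 0 0.045; -0.02 0.006 0 0 0 0 0.045; -0.008 0.003 0 0 0 0 0.045; 0 0 0 0 0 0 0.045"

```text
t: 13.05
tool_pos: [0.7049, 0.0765, 0.2506]
tool_rot: [-2.529, -1.862, 0.001]
contact_force: [0.3, -1.3, -0.0]
finger_gap: 0.0453
```

```bash
python3 w.py w9
```

```text
13.05 [0.7049 0.0765 0.2506] yaw -17.27 tilt [-0.001 -0.    -1.   ] 0.045317183076165744 [ 0.27 -1.28 -0.05]
```

View pics/w9.png

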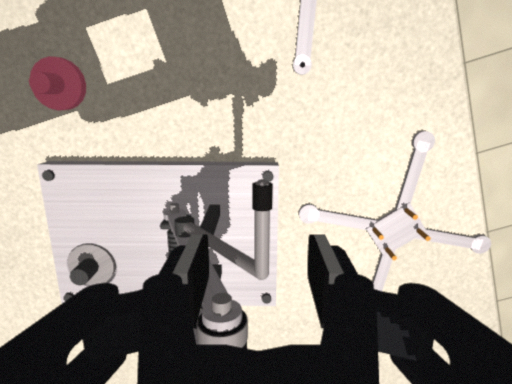

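>>> servo_tool:
  plan: "0 0 -0.025 0 0 0 0.045; 0 0 -0.035 0 0 0 0.045; 0 0 -0.018 0 0 0 0.045; -0.0105 0.0033 0 0 0 0 0.045; -0.0105 0.0033 0.002 0 0 0 0.045; -0.0105 0.0033 0.004 0 0 0 0.045; -0.0105 0.0033 0.004 0 0 0 0.045; -0.0105 0.0033 0.004 0 0 0 0.045; -0.0105 0.0033 0.004 0 0 0 0.045; 0 0 0 0 0 0 0.045"

```text
t: 14.35
tool_pos: [0.6417, 0.0965, 0.1914]
tool_rot: [-2.529, -1.863, 0.001]
contact_force: [1.9, -0.4, -0.9]
finger_gap: 0.0447
```

```bash
python3 w.py w10; python3 -c "
from h import *
im=optics.camera('side');crop(im,160,130,300,250,5,'pics/s10.png')"
```

```text
14.35 [0.6417 0.0965 0.1914] yaw -17.26 tilt [-0.001  0.    -1.   ] 0.044697226568507345 [ 1.89 -0.39 -0.86]
```

View pics/w10.png

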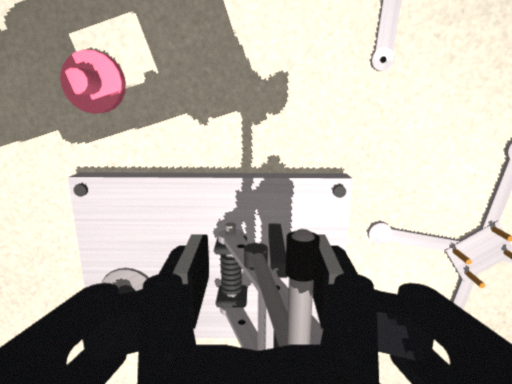

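View pics/s10.png

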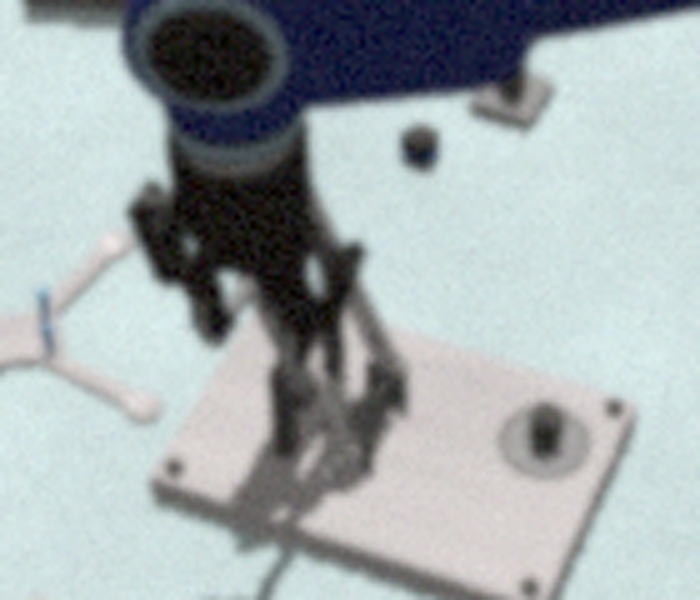

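>>> servo_tool:
  plan: "-0.0105 0.0033 0 0 0 0 0.045; -0.0105 0.0033 0 0 0 0 0.045; -0.0105 0.0033 0 0 0 0 0.045; -0.0105 0.0033 0 0 0 0 0.045; -0.0105 0.0033 0 0 0 0 0.045; 0 0 0.02 0 0 0 0.045; 0 0 0.04 0 0 0 0.045; 0 0 0.03 0 0 0 0.045; 0 0 0 0 0 0 0.045; 0 0 0 0 0 0 0.045"

```text
t: 15.7
tool_pos: [0.5901, 0.1124, 0.2813]
tool_rot: [2.53, 1.862, -0.0]
contact_force: [0.1, 0.1, -0.4]
finger_gap: 0.045
```

```bash
python3 w.py w11; python3 -c "
from h import *
im=optics.camera('side');crop(im,160,130,300,250,5,'pics/s11.png')"
```

```text
15.7 [0.5901 0.1124 0.2813] yaw -17.31 tilt [-0. -0. -1.] 0.04495236285021917 [ 0.1   0.09 -0.41]
```

View pics/w11.png

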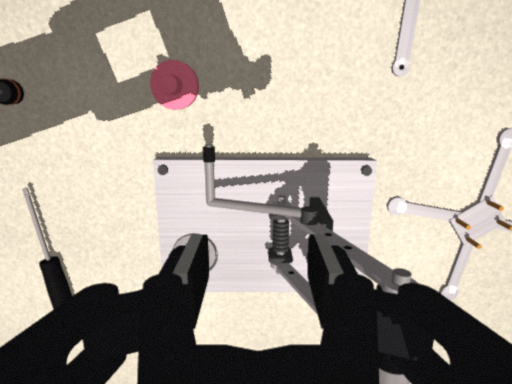

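View pics/s11.png

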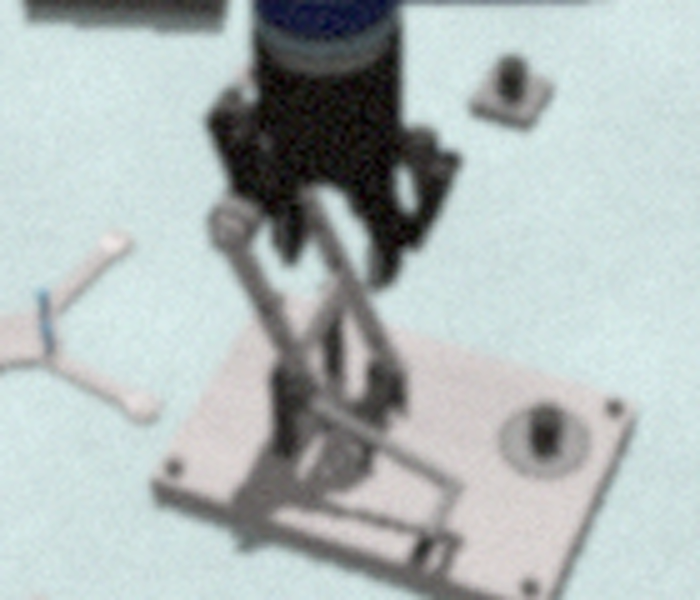

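Kickstand is fully down: the toe lies forward at (450,490) in the side crop. Now to the hub, from above.

>>> servo_tool:
  plan: "0 0 0.02 0 0 0 0.07; 0.005 -0.01 0.01 0 0 0 0.07; 0.01 -0.02 0 0 0 0 0.07; 0.015 -0.025 0 0 0 0 0.07; 0.015 -0.025 0 0 0 0 0.07; 0.01 -0.02 0 0 0 0 0.07; 0.008 -0.015 0 0 0 0 0.07; 0.003 -0.005 0 0 0 0 0.07; 0 0 0 0 0 0 0.07; 0 0 0 0 0 0 0.07"

```text
t: 17.05
tool_pos: [0.656, -0.0068, 0.3114]
tool_rot: [-2.529, -1.863, -0.0]
contact_force: [0.4, 0.3, 0.1]
finger_gap: 0.0701
```

```bash
python3 w.py w12
```

```text
17.05 [ 0.656  -0.0068  0.3114] yaw -17.25 tilt [ 0.  0. -1.] 0.07012671192245133 [0.44 0.32 0.11]
```

View pics/w12.png

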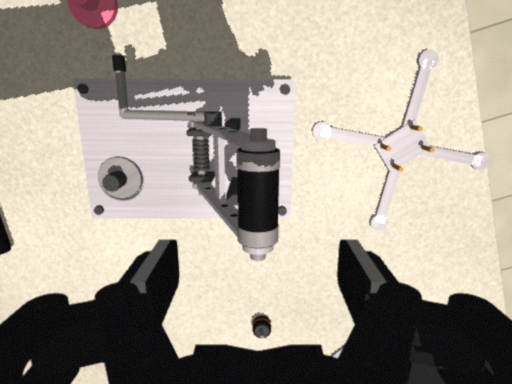

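```bash
python3 - <<'E'
from h import *
z=np.load('w.npz'); c=(z['arr_0'],z['arr_1'],z['arr_2'])
for p in [(258,143),(258,247),(258,195)]: print(ray('w',p,.221,c))
E
```

```text
[0.66686259 0.02833932 0.221     ]
[ 0.64363103 -0.04674988  0.221     ]
[ 0.65575259 -0.0075705   0.221     ]
```

>>> servo_tool:
  plan: "0 -0.0005 -0.02 0 0 0 0.07; 0 0 -0.03 0 0 0 0.07; 0 0 -0.03 0 0 0 0.07; 0 0 -0.025 0 0 0 0.07; 0 0 -0.01 0 0 0 0.07; 0 0 0 0 0 0 0.02; 0 0 0 0 0 0 0.02; 0 0 0 0 0 0 0.02; 0 0 0 0 0 0 0.02; 0 0 0 0 0 0 0.02"
  squeeze: 45

```text
t: 18.35
tool_pos: [0.6557, -0.0077, 0.1979]
tool_rot: [-2.529, -1.862, 0.001]
contact_force: [-4.1, 1.0, 2.2]
finger_gap: 0.0286
```

```bash
python3 w.py w13
```

```text
18.35 [ 0.6557 -0.0077  0.1979] yaw -17.3 tilt [-0.001  0.001 -1.   ] 0.02858085524040604 [-4.06  1.04  2.21]
```

View pics/w13.png

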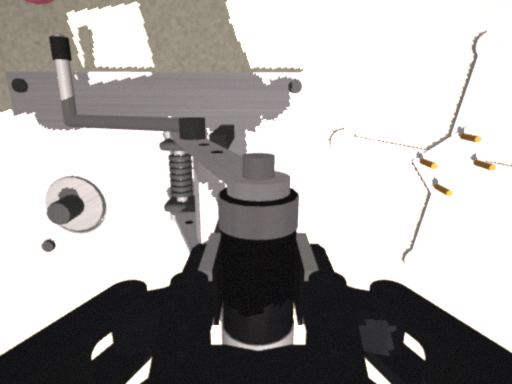

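>>> servo_tool:
  plan: "-0.0065 0.002 0.0026 0 0 0 0.02; -0.0065 0.002 0.0023 0 0 0 0.02; -0.0066 0.0021 0.002 0 0 0 0.02; -0.0068 0.0021 0.0018 0 0 0 0.02; -0.0067 0.0021 0.0014 0 0 0 0.02; -0.0068 0.0021 0.0013 0 0 0 0.02; -0.0069 0.0022 0.001 0 0 0 0.02; -0.0069 0.0022 0.0006 0 0 0 0.02; -0.0069 0.0022 0.0004 0 0 0 0.02; -0.0067 0.0021 0.0001 0 0 0 0.02"

```text
t: 19.65
tool_pos: [0.5892, 0.0132, 0.2115]
tool_rot: [2.529, 1.861, 0.003]
contact_force: [4.6, 0.5, 6.0]
finger_gap: 0.0291
```

```bash
python3 w.py w14; python3 -c "
from h import *
im=optics.camera('side');crop(im,160,130,300,250,5,'pics/s14.png')"
```

```text
19.65 [0.5892 0.0132 0.2115] yaw -17.3 tilt [ 0.003 -0.    -1.   ] 0.02905583996538394 [4.57 0.48 6.05]
```

View pics/w14.png

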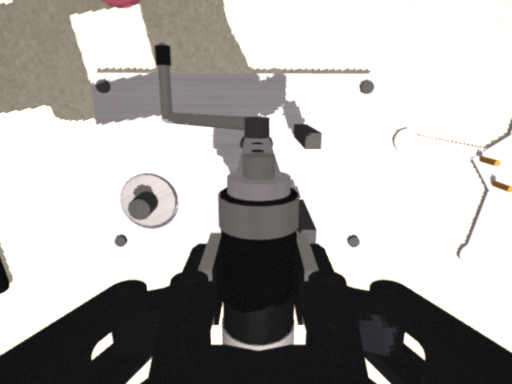

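View pics/s14.png

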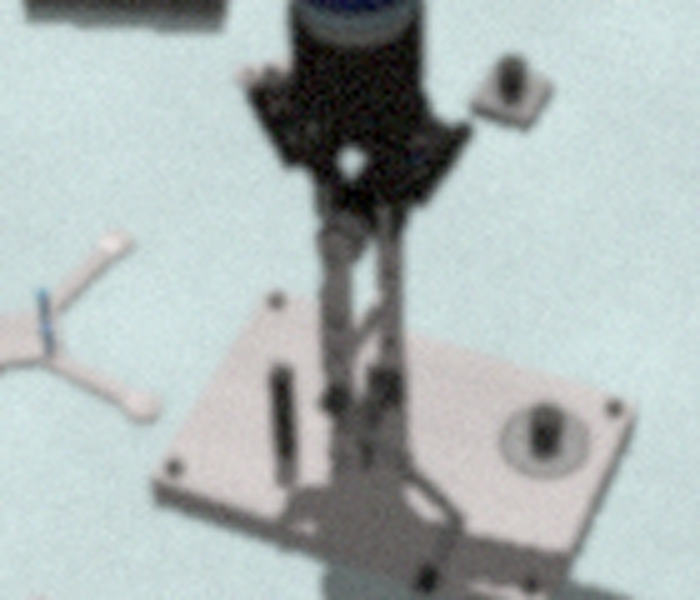

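>>> servo_tool:
  plan: "-0.001 0.0003 0 0 0 0 0.02; 0 0 0 0 0 0 0.02; 0 0 0 0 0 0 0.02; 0 0 0 0 0 0 0.02; 0 0 0 0 0 0 0.02; 0 0 0 0 0 0 0.02; 0 0 0 0 0 0 0.02; 0 0 0 0 0 0 0.02; 0 0 0 0 0 0 0.02; 0 0 0 0 0 0 0.02"

```text
t: 21.0
tool_pos: [0.5883, 0.0135, 0.2114]
tool_rot: [2.529, 1.861, 0.003]
contact_force: [3.0, 0.6, 6.7]
finger_gap: 0.0286
```

```bash
python3 w.py w15; python3 - <<'E'
from h import *
im=optics.camera('side'); crop(im,160,130,300,250,5,'pics/s15.png')
im=optics.camera('wrist'); z=np.load('w.npz'); c=(z['arr_0'],z['arr_1'],z['arr_2'])
# predicted strip line / hub in side view for upright vs +-0.07
o=np.array([.588,.0135]);ex=np.array([.9542,-.299]);ey=np.array([.299,.9542])
for a in (-.07,0,.07):
    P=[np.r_[o+ex*r*np.sin(a)+ey*.038,.04+r*np.cos(a)] for r in (65,130,190)for r in [r/1000]]
    print(a,((proj('side',P)-[160,130])*5).round(0).tolist())
print(manip.sense()['joint_velocities'].round(4))
E
```

```text
21.0 [0.5883 0.0135 0.2114] yaw -17.3 tilt [ 0.002  0.    -1.   ] 0.028630888710296884 [3.04 0.62 6.65]
-0.07 [[349.0, 388.0], [353.0, 320.0], [357.0, 254.0]]
0 [[342.0, 385.0], [339.0, 316.0], [336.0, 247.0]]
0.07 [[335.0, 383.0], [325.0, 312.0], [315.0, 241.0]]
[ 0.0016  0.0001  0.0006 -0.0014  0.0004 -0.0004]
```

View pics/s15.png

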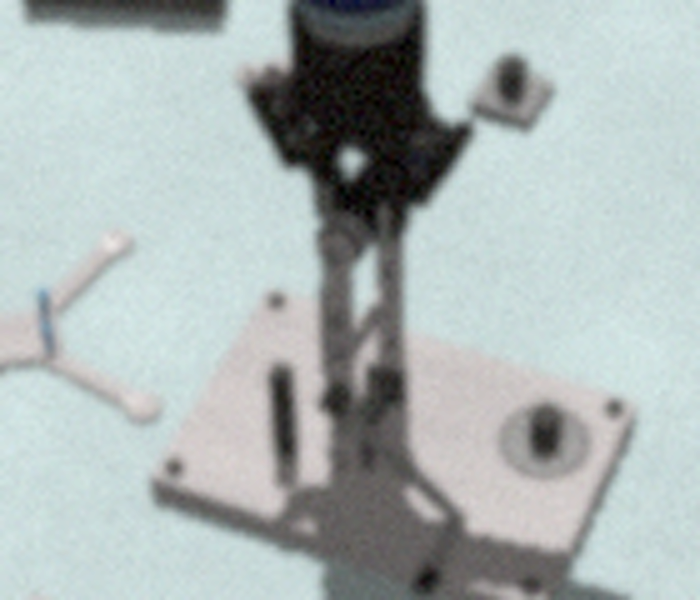

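The hub end is at (340,240) in the crop against a predicted (336,247) for upright. The frame is upright and still, with the weight in the pocket and the kickstand down, so I'm handing the job in.

```bash
python3 -c "
from rig import job
print(job.finish_job())"
```

```text
the job is handed in; nothing more can be done
None
```

The job is handed in at about 21 s of the 72 s, with the gripper still holding the frame upright by its hub. No verdict was reported.

- **Round weight:** I put the grey weight into the pocket and let go. The wrist picture afterwards showed it sitting concentric with the pocket rim. The square weight and the orange and pink look-alikes were never touched.
- **Kickstand:** My first push, with the fingers shut, jammed on the toe and pushed up on the tool with about 17 N. I backed off, took the toe between the open fingers and carried it over dead centre. The pictures show it fully down.
- **Frame:** I gripped the hub with a 45 N squeeze and raised it along its arc.
    - **Upright:** In the side view the hub end is at (340,240), against (336,247) predicted for upright. That is well within the 0.07 rad limit.
    - **Holding:** The arm was still, the finger opening read 28.6 mm on the 30 mm hub, and the tool felt about 7 N.

The camera estimates of the stand's position differed by 2–3 mm. I used the wrist camera's value for the placement. I had no direct readings of the joint angles or of the force between the fingers and the hub, so those rest on the pictures and the tool readings.

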